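# Hold a spring clip open around the blue order card

## Task

Take the orange spring clip off the parking rail by squeezing its handles, carry it to the blue order card and hold it squeezed wide open astride the middle of the card's top edge, square to the card, one jaw on each side and reaching 2 to 3 cm below the edge, with no part of the clip touching the card, so that I can slip the delivery note in. Finish while still holding it like that, neither releasing the clip nor letting it shut; leave the blue stand where it is and do not disturb anything else.

Things in the scene. Friction and masses are not known exactly. Their poses are not given: they have to be found in the camera images.
- clip: Orange 70 g spring clip like a big clothes peg. Origin on its hinge pin; z up to the handles, y along the pin and the edge it grips, x the line along which handles are squeezed and jaws spread. Starts shut on the rail's plate, handles up, pin 85 mm above the bench; a black seat between the jaws, 8 (x) x 24 (y) mm, ending 10 mm below the pin, rests on the plate's edge.
- clip_lever_a (a joint): Swing of each lever of the orange clip, rad: 0 shut, 0.30 fully squeezed at the stop (both levers move alike). A spring drives it to 0: squeezing takes about 3 N at each handle roll to start, 10 N at the stop. Pinch the rolls together from above, across the clip's x; jaws then spread and let go of the plate.
- clip_pad_a (a point): Centre of the rubber roll (radius 5, 30 mm long along y) ending the orange clip's handle on the clip's +x side. Shut: 28 mm from the pin in x and 44 above it (66 over both rolls); at the stop: 14 mm and 50 above (37 over both rolls).
- clip_pad_b (a point): The same roll on the orange clip's -x side.
- clip_jaw_a (a point): Centre of the rubber tip (radius 2.5, 28 mm long along y) of the orange clip's jaw on the clip's +x side. Shut: 4 mm from the pin in x, 55 below it; at the stop: 20 mm and 51 below, leaving about 35 mm clear between the tips.
- clip_jaw_b (a point): The same jaw tip on the orange clip's -x side.
- rail: Fixed parking rail: white base 70 (x) x 270 (y) x 12 mm high with an upright aluminium plate 4 mm thick (x), 260 mm long (y), top edge 75 mm above the bench. Origin at the centre of the underside. The orange and grey clips sit on it, at least 90 mm apart, in either order.
- card_blue: Blue card on a loose 0.7 kg stand: dark steel foot 60 (x) x 90 (y) x 16 mm high, holding a stiff upright card 3 thick (x), 90 wide (y), top edge 120 above the bench, blank white label on both faces. Origin at the centre of the underside; x across the card, y along its top edge, z up.
- card_blue_top (a point): Middle of the blue card's top edge; axes as the stand's.
- card_red: Bystander: red card on a stand of the same make; origin at the centre of the underside.
- card_green: Bystander: green card on a stand of the same make; origin at the centre of the underside.
- clip_grey: Bystander: grey clip of the same make on the same rail; origin on its hinge pin.
- tape: Bystander: roll of brown tape lying flat, 100 mm across, 48 high; origin at the centre of its underside.
- marker: Bystander: black marker 140 mm long (x), 16 wide, 14 high; origin at the centre of its underside.
- carton: Bystander: closed carton 90 (x) x 130 (y) x 70 mm high; origin at the centre of its underside.
- bottle: Bystander: white bottle, radius 28, 150 mm high; origin at the centre of its underside.

How it is judged:
By the outcome, as a careful person would: the job done as asked, in the order asked, and still so for the second after the job is handed in, while the arm keeps its last pose, push and grip.
It also fails if it takes over 32 s, if anything falls off the work surface, if the arm or the gripper's body presses on something with over 40 N, if the wrist force passes 120 N, or if a joint passes its speed limit or range.

## Robot

A 6-joint arm with a two-finger parallel gripper is mounted at the origin on the work surface. World frame = base frame: x ahead of the robot, y to its left, z up, the work surface at z = 0. Lengths are in mm, angles in rad, forces in N, time in s.
With the tool pointing down it reaches from about 275 to 1000 mm from the base axis. Payload 8.4 kg.
Tool frame: the origin (TCP) lies midway between the tips of the shut fingers; the grasp point (between the pads) lies 19 mm behind it; z points along the fingers, x is the direction in which the jaws open and shut, and the axes are right-handed (so a half turn about z gives the same grasp; the last joint's range is limited). The gripper opens to 85 mm and grips with 20 to 120 N. Pads are 22 mm wide; open, the fingers measure 114 mm over their backs; the gripper's body (76 mm by 85 mm) begins 54 mm behind the grasp point. The pads swing forward as they close: fully open they stand 13 mm farther back than shut.
Start: joints at [1.188, 0.353, 1.633, -0, 1.155, -0.002], TCP at [232.288, 580.233, 231.281] pointing down, gripper open.
Joint ranges: [-2.63, 2.63], [-0.92, 2.1], [0.06, 2.66], [-1.3, 4.44], [0, 2.69], [-3.02, 3.02]. Speed limits (rad/s): [2.22, 2.22, 2.79, 3.14, 3.14, 3.14].

## Interface

Orientations are given as [roll, pitch, yaw] about the fixed x, y, z axes, in that order (R = Rz(yaw) Ry(pitch) Rx(roll)).
In Python, from rig import sense, grab_frame, camera_model, job gives the robot as it stands.
- The arm moves only by the tool arm_command, never from a script. Its argument "plan" is a list of rows, each an object with "translation": the shift along the tool's x, y, z in cm, a list of three; "twist": the turn about the tool's z in rad; "gripper": the opening, from 0 (shut) to 1 (fully open). A call has exactly 5 rows; each row is the pose to reach, as a shift and turn from the pose measured when the call began, along the tool's axes at that moment; what a row does not reach only later rows make up. A row lasts 1/12 s, in which the tool goes at most 41.7 mm and 7.16 degrees, less where a joint would pass 70% of its speed; a pose out of reach is approached as far as the arm can. A call with a gripper value outside its range is refused whole. The fingers move at their own pace and stop on an object; "squeeze" is the grip in N (left out, the last holds). Time passes only in rows, so rows that repeat a pose let the fingers close, or fill a call up. It gives the time, the measured TCP pose, the force and the opening at its end, in the units of the state.
- sense(): the state, without advancing time (a new reading comes with each control period).
- grab_frame(name): name is "side" or "top" or "wrist"; returns the picture (400x640x3 uint8, blue, green, red); there is no depth.
- camera_model(name): a dict with "fx", "fy", "cx", "cy" (pixels), "dist_coeffs" ([k1, k2, p1, p2, k3] as OpenCV has them; the pictures are not rectified), "pose" (4x4, takes a point from camera to world coordinates). Camera axes: x right, y down, z forward; pixel columns grow to the right and rows downward; lengths in mm; the calibration is good to about 2 mm. A picture is of the moment at which its call begins: read the wrist's pose just before it. camera_model takes no time and is no camera call; for the wrist camera it gives the pose at the moment of the call.
- job.sign_off(): hands the job in, once; it reports no verdict.
The state is a dict: "clock": time; "qpos": joint angles; "qvel": joint speeds; "joint_efforts": joint torques, N m; "eef_pos": TCP position; "tcp_rot": TCP orientation; "contact_force": force on the tool from outside, world axes, zero at the start; "wrist_torque": the same for the moment, N m; "opening": opening from 0.0 (shut) to 1.0 (fully open).
Only numpy, scipy, OpenCV 4.12 (cv2) and the standard library are available. Lean on these libraries where they do the work, as an engineer would, in place of code of your own. Each camera call takes 0.05 s, during which the arm holds its last target.

## Working session

There is one attempt and no reset: what is moved stays moved. The work goes in short steps, Python scripts to look and compute and a tool call to move; the robot and the scene stay as the last step left them, time stands still between calls to the robot, and variables do not carry over. Pictures are saved under pics/ and viewed, and the job is handed in when it is done.

Besides the shell and the picture viewer there is one more tool, called after "Request:" as name([rows], argument=value, ...), one row to a line, values as JSON. arm_command: Moves the arm, as the interface text tells. Its arguments: {"type":"object","properties":{"plan":{"type":"array","items":{"type":"object","properties":{"translation":{"type":"array","items":{"type":"number"}},"twist":{"type":"number"},"gripper":{"type":"number"}}}},"squeeze":{"type":"number"}},"required":["plan"]}

```bash
ls; mkdir -p pics
python3 - <<'E'
from rig import sense, grab_frame, camera_model
import cv2
for n in ["side","top","wrist"]:
    m=camera_model(n); print(n,m)
    cv2.imwrite(f"pics/{n}0.png",grab_frame(n))
print(sense())
E
```

```text
pics
side {'fx': 439.32138744061587, 'fy': 439.32138744061587, 'cx': 324.74685226313915, 'cy': 190.86572780960165, 'dist_coeffs': array([-0.05170674,  0.        ,  0.        ,  0.        ,  0.        ]), 'pose': array([[-9.88298079e-01, -9.63679117e-02,  1.18237609e-01,
         4.27653100e+02],
       [-1.52296370e-01,  6.66742714e-01, -7.29561491e-01,
         7.35270967e+02],
       [-8.52774724e-03, -7.39031378e-01, -6.73617027e-01,
         7.98209211e+02],
       [ 0.00000000e+00,  0.00000000e+00,  0.00000000e+00,
         1.00000000e+00]])}
top {'fx': 384.65199282912306, 'fy': 384.65199282912306, 'cx': 315.19457465832835, 'cy': 206.3605712668433, 'dist_coeffs': array([-0.07663518,  0.        ,  0.        ,  0.        ,  0.        ]), 'pose': array([[ 6.39768264e-03, -9.89937752e-01,  1.41358826e-01,
         4.14861780e+02],
       [-9.99781189e-01, -3.51677234e-03,  2.06205522e-02,
        -1.00336271e+01],
       [-1.99159362e-02, -1.41459819e-01, -9.89743641e-01,
         1.00189574e+03],
       [ 0.00000000e+00,  0.00000000e+00,  0.00000000e+00,
         1.00000000e+00]])}
[... 518 characters left out ...]
00,
         1.00000000e+00]])}
{'clock': 0.15, 'qpos': array([ 1.18762463e+00,  3.53493423e-01,  1.63398481e+00, -2.43949498e-05,
        1.15518248e+00, -2.43891061e-03]), 'qvel': array([-0.00055458, -0.00181374, -0.00180588,  0.00247184,  0.00199402,
        0.00188102]), 'joint_efforts': array([ 1.56356341e-04, -6.05635643e+01, -3.42338562e+01, -3.82423548e-05,
        6.19692437e-03,  3.05961805e-05]), 'eef_pos': array([232.14139387, 579.88905672, 230.7222044 ]), 'tcp_rot': array([3.14157295e+00, 1.06810912e-03, 1.19007339e+00]), 'contact_force': array([ 0.49079189, -0.65778412, -1.84836505]), 'wrist_torque': array([ 0.00809451,  0.02347435, -0.01334504]), 'opening': 0.9994780897624505}
```

View pics/side0.png

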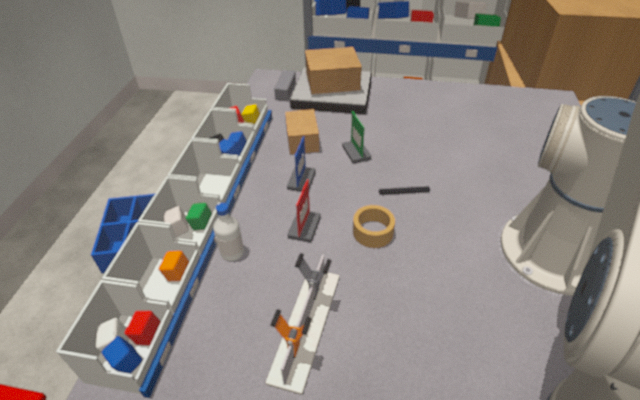

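View pics/top0.png

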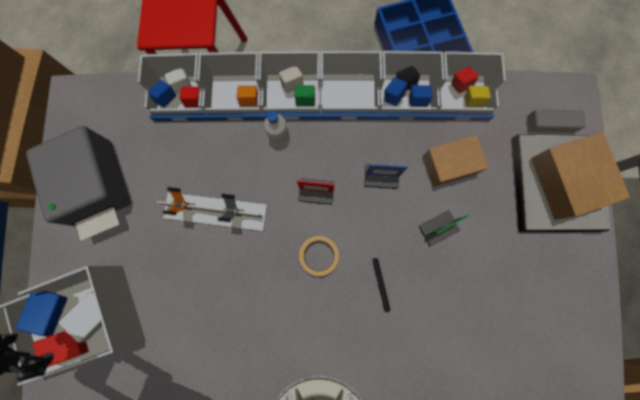

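View pics/wrist0.png

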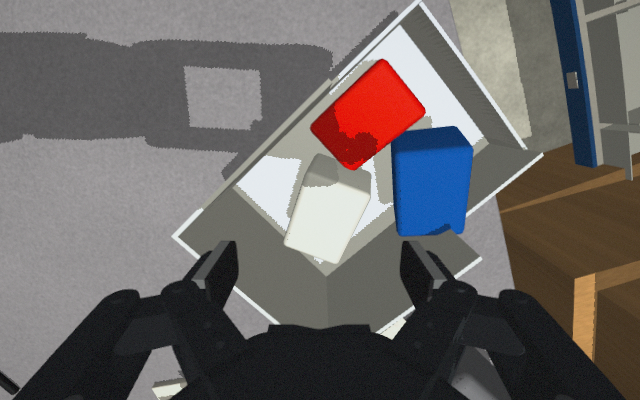

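The side view shows the orange clip at about (290,330) and the blue card at (300,165). The top view shows the orange clip at (174,202), the grey one at (228,208), the blue card at (384,172) and the red card at (316,187). Next I'll zoom in and get first position estimates.

```bash
cat > h.py <<'E'
import numpy as np, cv2
from rig import sense, grab_frame, camera_model
def ray(m,uv):
    K=np.array([[m['fx'],0,m['cx']],[0,m['fy'],m['cy']],[0,0,1]])
    p=cv2.undistortPoints(np.array([[uv]],float),K,m['dist_coeffs'])[0,0]
    T=m['pose']; d=T[:3,:3]@np.array([p[0],p[1],1]); return T[:3,3],d/np.linalg.norm(d)
def onz(m,uv,z):
    o,d=ray(m,uv); return o+d*(z-o[2])/d[2]
def tri(rs):
    A=np.zeros((3,3));b=np.zeros(3)
    for o,d in rs:
        P=np.eye(3)-np.outer(d,d);A+=P;b+=P@o
    x=np.linalg.solve(A,b); return x,[float(np.linalg.norm((np.eye(3)-np.outer(d,d))@(x-o))) for o,d in rs]
def proj(m,X):
    T=np.linalg.inv(m['pose']);K=np.array([[m['fx'],0,m['cx']],[0,m['fy'],m['cy']],[0,0,1]])
    return cv2.projectPoints(np.array(X,float).reshape(-1,3),cv2.Rodrigues(T[:3,:3])[0],T[:3,3],K,m['dist_coeffs'])[0].reshape(-1,2)
E
python3 - <<'E'
import cv2
from h import *
t=cv2.imread('pics/top0.png');s=cv2.imread('pics/side0.png')
a=cv2.resize(t[170:240,150:280],None,fx=6,fy=6,interpolation=cv2.INTER_CUBIC);cv2.imwrite('pics/zt.png',a)
a=cv2.resize(s[240:400,240:360],None,fx=3.7,fy=3.7,interpolation=cv2.INTER_CUBIC);cv2.imwrite('pics/zs.png',a)
a=cv2.resize(t[150:250,290:480],None,fx=4,fy=4,interpolation=cv2.INTER_CUBIC);cv2.imwrite('pics/zt2.png',a)
a=cv2.resize(s[100:250,270:400],None,fx=4,fy=4,interpolation=cv2.INTER_CUBIC);cv2.imwrite('pics/zs2.png',a)
m=camera_model('top')
for n,uv,z in [('clip',(174,202),85),('grey',(228,208),85),('blue top',(385,167),110),('red',(316,185),110),('bottle',(276,118),150),('carton',(455,160),70)]: print(n,onz(m,uv,z).round())
E
```

```text
clip [555. 356.  85.]
grey [541. 221.  85.]
blue top [ 637. -157.  110.]
red [593.   7. 110.]
bottle [744. 100. 150.]
carton [ 666. -340.   70.]
```

View pics/zt.png

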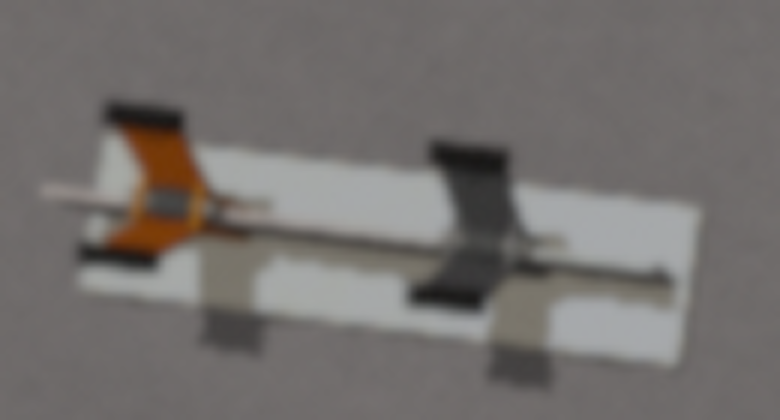

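View pics/zs.png

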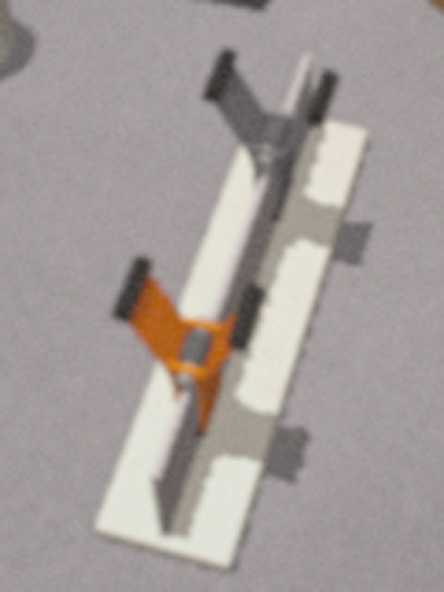

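View pics/zt2.png

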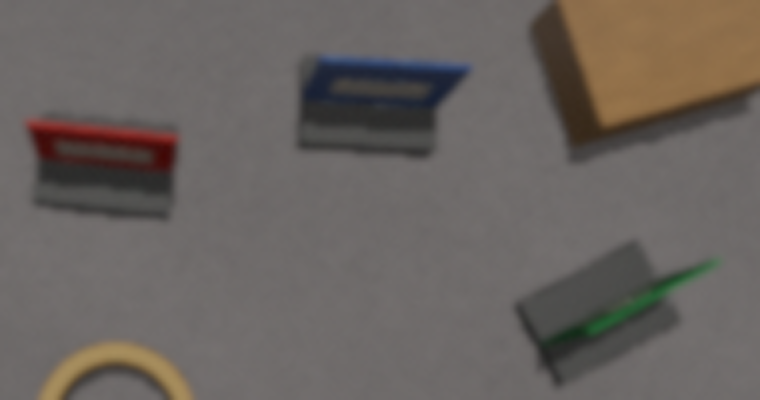

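View pics/zs2.png

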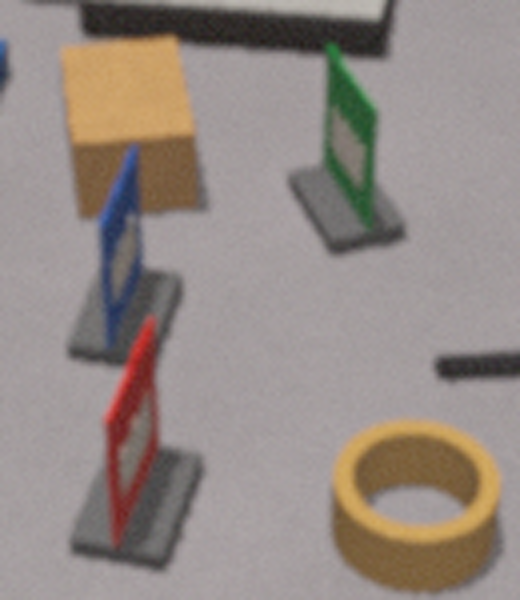

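Run:
```python
from h import *
T=camera_model('top');S=camera_model('side')
z=lambda p,s,o:(p[0]/s+o[0],p[1]/s+o[1])
def go(n,a,b):
    x,r=tri([ray(T,a),ray(S,b)]);print(n,x.round(1),np.round(r,1));return x
a=go('rollA',z((144,116),6,(150,170)),z((131,289),3.7,(240,240)))
b=go('rollB',z((118,256),6,(150,170)),z((247,318),3.7,(240,240)))
c=(a+b)/2;print('mid',c.round(1),'len',np.linalg.norm(a-b),'yaw of B->A deg',np.degrees(np.arctan2(*(a-b)[[1,0]])))
ga=go('greyA',z((470,157),6,(150,170)),z((219,75),3.7,(240,240)))
p=go('card+y',z((312,58),4,(290,150)),z((103,222),4,(270,100)))
q=go('card-y',z((470,69),4,(290,150)),z((135,150),4,(270,100)))
print('mid',((p+q)/2).round(1),np.linalg.norm(p-q),'dir deg',np.degrees(np.arctan2(*(p-q)[[1,0]])))
# rail base corners at 12: and red card
for n,u in [('rail NE',(700,206)),('SE',(677,367)),('SW',(80,290)),('plateL',(40,190)),('plateR',(670,277))]: print(n,onz(T,z(u,6,(150,170)),75 if 'pl' in n else 12).round(1))
p=go('red+y',z((30,123),4,(290,150)),z((110,415),4,(270,100)))
q=go('red-y',z((178,133),4,(290,150)),z((152,320),4,(270,100)))
```

```text
rollA [580.1 342.1 124.7] [0.5 0.5]
rollB [524.  349.1 125. ] [0. 0.]
mid [552.1 345.6 124.8] len 56.548986412813704 yaw of B->A deg -7.047287805143945
greyA [563.9 211.1 124.9] [0.5 0.5]
card+y [ 638.8 -114.8  123.9] [0.9 0.9]
card-y [ 636.4 -210.   111.8] [0.2 0.2]
mid [ 637.6 -162.4  117.8] 96.00441448401598 dir deg 88.52919246801687
rail NE [561.1 137.4  12. ]
SE [490.9 145.7  12. ]
SW [522.9 411.7  12. ]
plateL [557.7 404.7  75. ]
plateR [522.6 139.6  75. ]
red+y [601.   50.2 118.9] [0.5 0.5]
red-y [594.5 -36.6 115.5] [1.8 1.8]
```

```bash
cat >> h.py <<'E'
from scipy.spatial.transform import Rotation as Rn
def shift(P,yaw=None):
    s=sense();R=Rn.from_euler('xyz',s['tcp_rot']).as_matrix()
    d=R.T@(np.array(P,float)-s['eef_pos'])/10
    print('clock %.2f'%s['clock'],'pos',s['eef_pos'].round(1),'rot',s['tcp_rot'].round(3),'open %.3f'%s['opening'],'F',s['contact_force'].round(1))
    print('shift cm',d.round(2),'twist',None if yaw is None else round(s['tcp_rot'][2]-yaw,3))
E
python3 -c "
from h import *
shift([552,346,231],-.127)"
```

```text
clock 0.15 pos [232.1 579.9 230.7] rot [3.142e+00 1.000e-03 1.190e+00] open 0.999 F [ 0.5 -0.7 -1.8]
shift cm [-9.830e+00  3.839e+01 -2.000e-02] twist 1.317
```

Request:
arm_command([
  {"translation": [-0.9, 3.5, 0], "twist": 0.12, "gripper": 1},
  {"translation": [-1.8, 7.0, 0], "twist": 0.24, "gripper": 1},
  {"translation": [-2.7, 10.5, 0], "twist": 0.36, "gripper": 1},
  {"translation": [-3.6, 14.0, 0], "twist": 0.48, "gripper": 1},
  {"translation": [-4.5, 17.5, 0], "twist": 0.6, "gripper": 1},
])

```text
clock: 0.57
eef_pos: [378.8, 471.9, 230.6]
tcp_rot: [3.141, 0.001, 0.585]
contact_force: [-0.2, 1.6, -0.1]
opening: 1.0
```

```bash
python3 -c "
from h import *
shift([552,346,231],-.127)"
```

```text
clock 0.57 pos [378.8 471.9 230.6] rot [3.141e+00 1.000e-03 5.850e-01] open 1.000 F [-0.2  1.6 -0.1]
shift cm [ 7.5  20.05 -0.04] twist 0.712
```

Request:
arm_command([
  {"translation": [1.3, 3.4, 0], "twist": 0.12, "gripper": 1},
  {"translation": [2.6, 6.9, 0], "twist": 0.24, "gripper": 1},
  {"translation": [3.9, 10.3, 0], "twist": 0.36, "gripper": 1},
  {"translation": [5.2, 13.8, 0], "twist": 0.48, "gripper": 1},
  {"translation": [6.5, 17.2, 0], "twist": 0.6, "gripper": 1},
])

```text
clock: 0.98
eef_pos: [529.2, 362.8, 230.4]
tcp_rot: [3.14, 0.001, -0.022]
contact_force: [0.2, 0.7, 0.4]
opening: 1.003
```

```bash
python3 -c "
from h import *
shift([552,346,231],-.127)
import json
s=sense();m=camera_model('wrist');cv2.imwrite('pics/w1.png',grab_frame('wrist'));np.save('w1.npy',m,allow_pickle=True)"
```

```text
clock 0.98 pos [529.2 362.8 230.4] rot [ 3.14e+00  1.00e-03 -2.20e-02] open 1.003 F [0.2 0.7 0.4]
shift cm [ 2.32  1.63 -0.06] twist 0.105
```

View pics/w1.png

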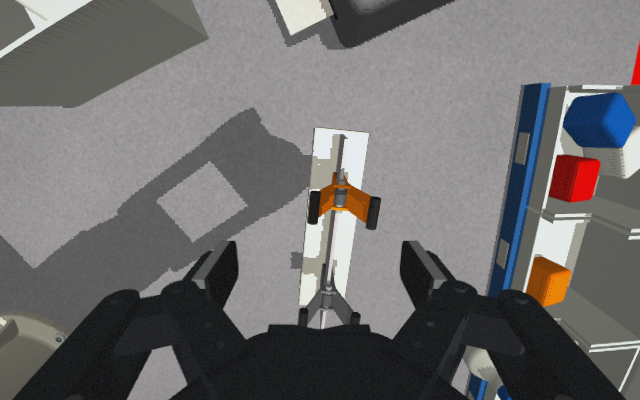

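The wrist view shows the orange clip's rolls at (314,207) and (374,212), with the grey clip further toward the gripper at (325,310). I'll centre over the orange clip and look again.

Request:
arm_command([
  {"translation": [1.2, 0.8, 0], "twist": 0.05, "gripper": 1},
  {"translation": [2.3, 1.6, 0], "twist": 0.105, "gripper": 1},
  {"translation": [2.3, 1.6, 0], "twist": 0.105, "gripper": 1},
  {"translation": [2.3, 1.6, 0], "twist": 0.105, "gripper": 1},
  {"translation": [2.3, 1.6, 0], "twist": 0.105, "gripper": 1},
])

```text
clock: 1.45
eef_pos: [555.9, 342.8, 230.3]
tcp_rot: [3.139, -0.002, -0.136]
contact_force: [-0.6, 1.3, 0.8]
opening: 1.002
```

```bash
cat > look.py <<'E'
from h import *
import sys
n=sys.argv[1];x0,y0,x1,y1=map(int,sys.argv[2:6]);f=float(sys.argv[6])
m=camera_model('wrist');im=grab_frame('wrist');np.save(n+'.npy',m,allow_pickle=True);cv2.imwrite(f'pics/{n}.png',im)
cv2.imwrite(f'pics/{n}z.png',cv2.resize(im[y0:y1,x0:x1],None,fx=f,fy=f,interpolation=cv2.INTER_CUBIC))
s=sense();print(s['clock'],s['eef_pos'].round(1),s['tcp_rot'].round(4))
E
python3 look.py w2 220 120 420 270 4
python3 -c "
import cv2;i=cv2.imread('pics/w1.png');cv2.imwrite('pics/w1z.png',cv2.resize(i[120:270,220:420],None,fx=4,fy=4,interpolation=cv2.INTER_CUBIC))"
```

```text
1.5 [555.8 343.1 230.4] [ 3.1387e+00 -2.3000e-03 -1.3520e-01]
```

View pics/w2z.png

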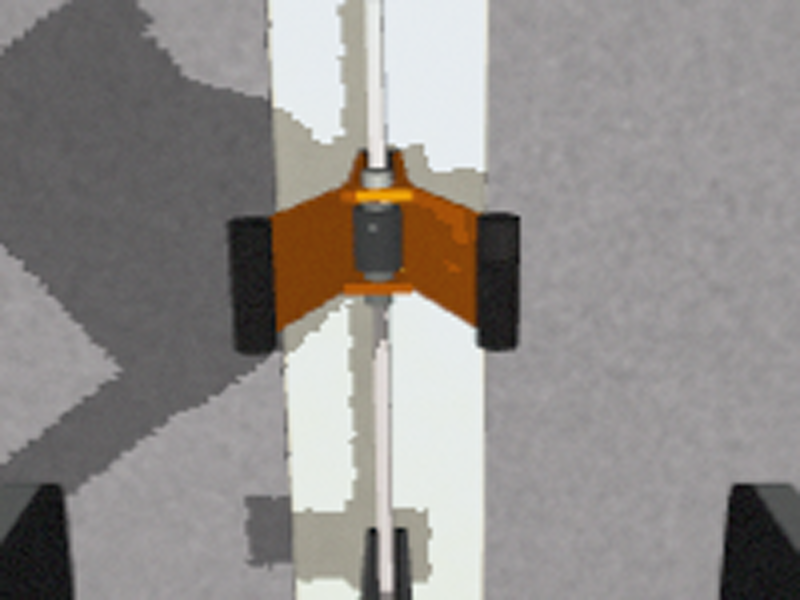

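View pics/w1z.png

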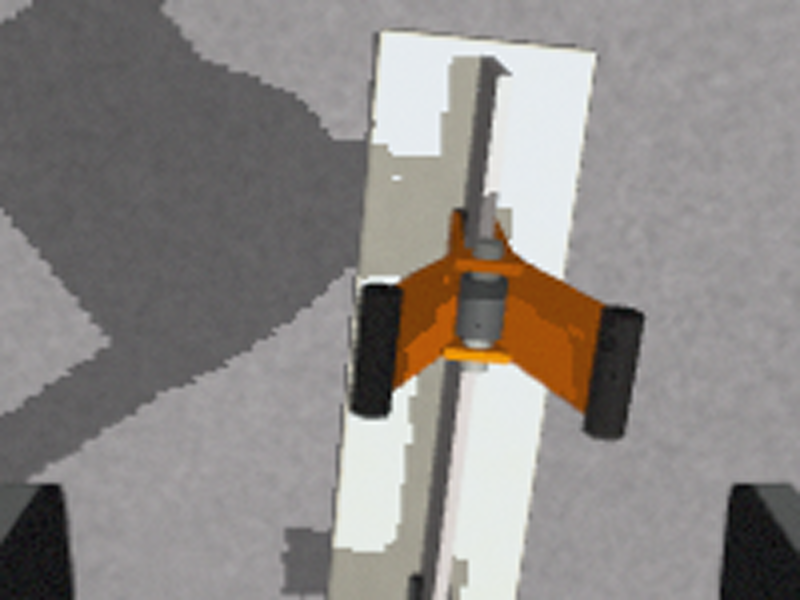

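Run:
```python
from h import *
L=lambda n:np.load(n+'.npy',allow_pickle=True).item()
m1,m2=L('w1'),L('w2');z=lambda p:(p[0]/4+220-.4,p[1]/4+120-.4)
T=camera_model('top');S=camera_model('side')
zz=lambda p,s,o:(p[0]/s+o[0],p[1]/s+o[1])
P=[]
for n,a,b,t,s in [('A',(613,373),(499,281),(144,116),(131,289)),('B',(378,350),(252,285),(118,256),(247,318))]:
    r=[ray(m1,z(a)),ray(m2,z(b))]
    x,e=tri(r);y,e2=tri(r+[ray(T,zz(t,6,(150,170))),ray(S,zz(s,3.7,(240,240)))])
    print(n,x.round(1),np.round(e,1),'4view',y.round(1),np.round(e2,1),'w2 on z129',onz(m2,z(b),129).round(1))
    P.append(onz(m2,z(b),129))
a,b=P;print('mid',((a+b)/2).round(1),np.linalg.norm(a-b),'yaw',np.arctan2(*(a-b)[[1,0]]))
for n,p,q in [('rollA',(500,220),(498,345)),('rollB',(249,225),(255,346))]:
    d=onz(m2,z(p),129)-onz(m2,z(q),129);print(n,'len',np.linalg.norm(d),'yaw',np.arctan2(-d[0],d[1]))
p,q=onz(m2,z((374,20)),75),onz(m2,z((386,590)),75);d=p-q;print('plate yaw',np.arctan2(-d[0],d[1]))
p,q=onz(m1,z((498,75)),75),onz(m1,z((440,595)),75);d=p-q;print('plate yaw w1',np.arctan2(-d[0],d[1]))
```

```text
A [579.8 340.9 128.8] [0.2 0.2] 4view [580.  341.  126.1] [1.2 0.7 0.8 1.7] w2 on z129 [579.8 341.1 129. ]
B [524.6 349.4 134.1] [0.2 0.2] 4view [523.9 348.  126.4] [1.3 1.  0.4 1.6] w2 on z129 [523.7 347.9 129. ]
mid [551.8 344.5 129. ] 56.570620445416125 yaw -0.11994241025111571
rollA len 29.811054784335237 yaw -0.12498673394504596
rollB len 28.900607992547876 yaw -0.12603702615223095
plate yaw -0.12040231591254676
plate yaw w1 -0.1087221442118012
```

```bash
python3 -c "
from h import *
shift([551.8,344.5,107],-.122)"
```

```text
clock 1.50 pos [555.8 343.1 230.4] rot [ 3.139e+00 -2.000e-03 -1.350e-01] open 1.000 F [ 0.8 -0.1 -0.6]
shift cm [-0.44 -0.12 12.34] twist -0.013
```

Request:
arm_command([
  {"translation": [-0.2, 0, 1.0], "twist": -0.006, "gripper": 1},
  {"translation": [-0.44, -0.1, 3.0], "twist": -0.013, "gripper": 1},
  {"translation": [-0.44, -0.1, 5.0], "twist": -0.013, "gripper": 1},
  {"translation": [-0.44, -0.1, 6.0], "twist": -0.013, "gripper": 1},
  {"translation": [-0.44, -0.1, 6.0], "twist": -0.013, "gripper": 1},
])

```text
clock: 1.92
eef_pos: [549.5, 344.0, 167.4]
tcp_rot: [3.136, 0.002, -0.121]
contact_force: [-0.1, -0.8, -0.3]
opening: 1.0
```

```bash
python3 -c "
from h import *
shift([551.8,344.5,107],-.122)"; python3 look.py w3 220 100 420 250 4
```

```text
clock 1.92 pos [549.5 344.  167.4] rot [ 3.136e+00  2.000e-03 -1.210e-01] open 1.000 F [-0.1 -0.8 -0.3]
shift cm [ 0.23 -0.11  6.03] twist 0.001
1.9667 [550.5 344.4 169.1] [ 3.137  -0.     -0.1211]
```

View pics/w3.png

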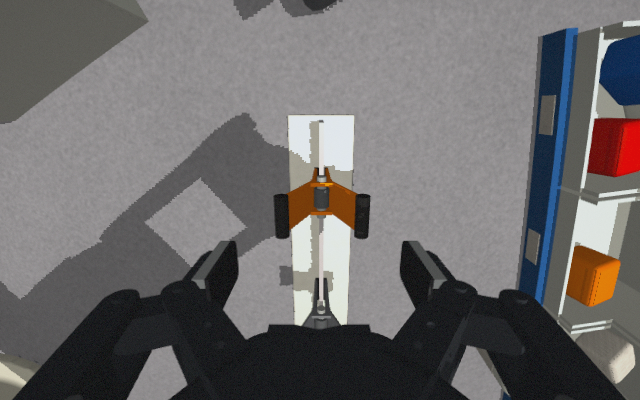

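The rolls, at (281,216) and (362,216), sit centred between the fingers at (237) and (401). Now I'll descend.

Request:
arm_command([
  {"translation": [0.1, 0, 1.5], "twist": 0, "gripper": 1},
  {"translation": [0.15, 0, 3.0], "twist": 0, "gripper": 1},
  {"translation": [0.15, 0, 4.5], "twist": 0, "gripper": 1},
  {"translation": [0.15, 0, 5.6], "twist": 0, "gripper": 1},
  {"translation": [0.15, 0, 6.1], "twist": 0, "gripper": 1},
])

```text
clock: 2.38
eef_pos: [551.7, 344.0, 107.4]
tcp_rot: [3.137, 0.0, -0.121]
contact_force: [-0.3, -0.4, -0.5]
opening: 1.002
```

```bash
python3 -c "
from h import *
shift([551.8,344.5,107],-.122)"; python3 look.py w4 160 120 480 320 2.4; python3 -c "
from h import *
i=grab_frame('side');cv2.imwrite('pics/s4.png',cv2.resize(i[220:400,220:400],None,fx=3.3,fy=3.3))"
```

```text
clock 2.38 pos [551.7 344.  107.4] rot [ 3.137  0.    -0.121] open 1.002 F [-0.3 -0.4 -0.5]
shift cm [ 0.   -0.06  0.04] twist 0.001
2.4333 [551.5 343.8 106.9] [ 3.1361e+00  1.0000e-03 -1.2080e-01]
```

View pics/w4z.png

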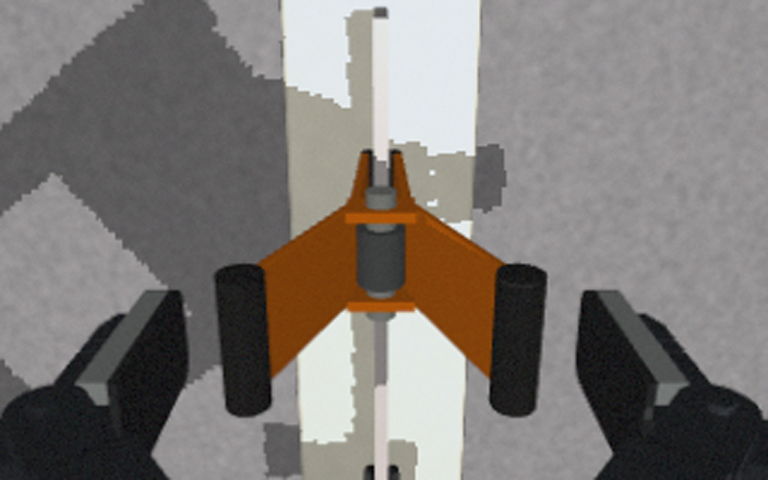

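View pics/s4.png

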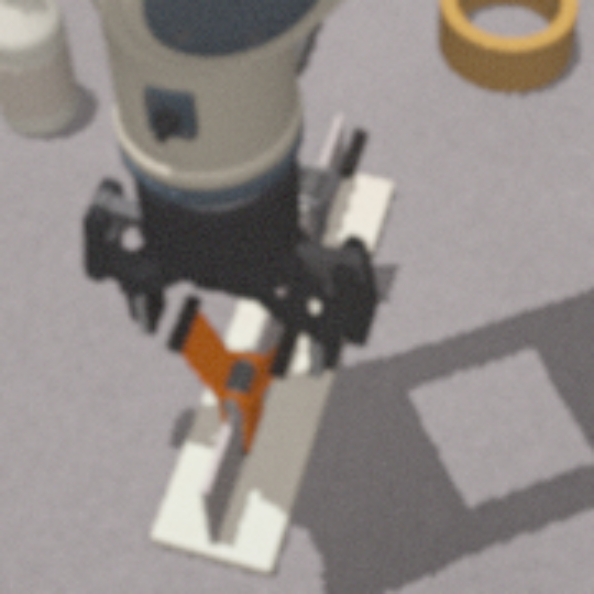

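Both rolls, at (244,340) and (516,340) in the zoomed view, lie inside the open fingers, so I'll pinch.

Request:
arm_command([
  {"translation": [0, 0, 0], "twist": 0, "gripper": 0.75},
  {"translation": [0, 0, 0], "twist": 0, "gripper": 0.6},
  {"translation": [0, 0, 0], "twist": 0, "gripper": 0.45},
  {"translation": [0, 0, 0], "twist": 0, "gripper": 0.3},
  {"translation": [0, 0, 0], "twist": 0, "gripper": 0.3},
], squeeze=35)

```text
clock: 2.9
eef_pos: [554.9, 345.6, 111.9]
tcp_rot: [3.141, -0.006, -0.121]
contact_force: [1.5, -2.2, 16.8]
opening: 0.411
```

Request:
arm_command([
  {"translation": [0, 0, 0], "twist": 0, "gripper": 0.2},
  {"translation": [0, 0, 0], "twist": 0, "gripper": 0.2},
  {"translation": [0, 0, 0], "twist": 0, "gripper": 0.2},
  {"translation": [0, 0, 0], "twist": 0, "gripper": 0.2},
  {"translation": [0, 0, 0], "twist": 0, "gripper": 0.2},
])

```text
clock: 3.32
eef_pos: [555.0, 345.6, 112.2]
tcp_rot: [3.141, -0.006, -0.121]
contact_force: [-0.6, -0.6, 5.2]
opening: 0.41
```

```bash
python3 -c "
from h import *
shift([551.8,344.5,107],-.122)"; python3 look.py w5 160 120 480 320 2.4; python3 -c "
from h import *
i=grab_frame('side');cv2.imwrite('pics/s5.png',cv2.resize(i[220:400,220:400],None,fx=3.3,fy=3.3))"
```

```text
clock 3.32 pos [555.  345.6 112.2] rot [ 3.141 -0.006 -0.121] open 0.410 F [-0.6 -0.6  5.2]
shift cm [-0.31  0.15  0.52] twist 0.001
3.3667 [555.  345.6 112.2] [ 3.1413 -0.0062 -0.1208]
```

View pics/w5z.png

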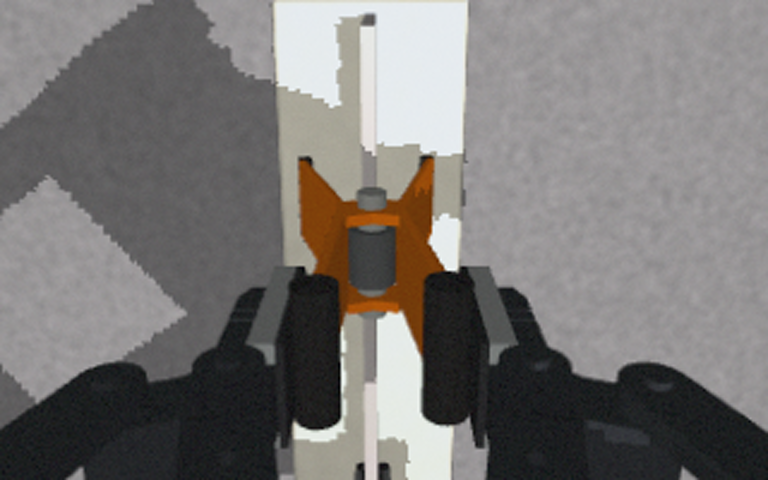

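View pics/s5.png

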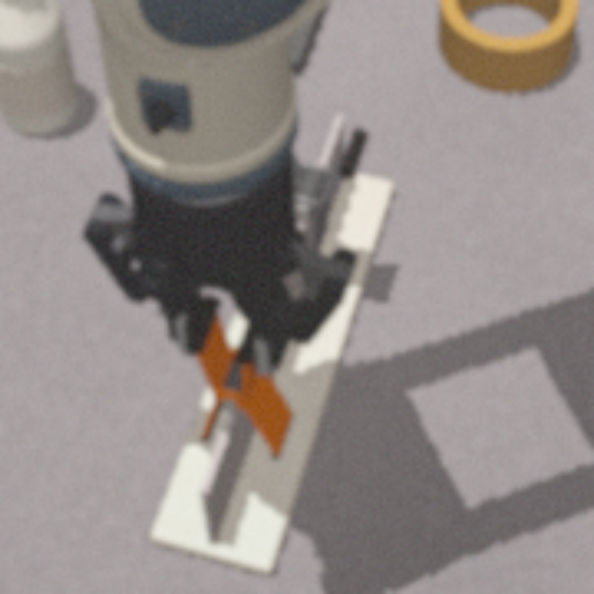

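Run:
```python
from h import *
m=np.load('w5.npy',allow_pickle=True).item();z=lambda p:(p[0]/2.4+160-.3,p[1]/2.4+120-.3)
R=Rn.from_euler('xyz',[3.1413,-.0062,-.1208]).as_matrix();t=np.array([555,345.6,112.2])
f=lambda n,p,h:print(n,(X:=onz(m,z(p),h)).round(1),'tool',(R.T@(X-t)).round(1))
f('rollB',(316,350),135);f('rollA',(447,350),135)
f('pin',(372,258),85);f('pincap near',(373,195),85);f('pincap',(373,312),85)
f('jawB',(305,160),34);f('jawA',(427,160),34)
f('plate top',(368,25),75);f('plate near',(370,380),75)
f('padL edge',(292,300),130);f('padR',(470,300),130)
```

```text
rollB [541.6 345.8 135. ] tool [-13.2   1.4 -22.9]
rollA [568.3 342.4 135. ] tool [ 13.7   1.5 -22.7]
pin [552.4 343.1  85. ] tool [-2.4  2.8 27.2]
pincap near [555.  361.3  85. ] tool [ -2.1 -15.6  27.2]
pincap [550.6 326.5  85. ] tool [-2.2 19.5 27.2]
jawB [531.  360.1  34. ] tool [-26.1 -11.5  78. ]
jawA [572.6 355.   34. ] tool [ 15.9 -11.4  78.3]
plate top [559.1 405.2  75. ] tool [ -3.3 -59.7  37.2]
plate near [546.  297.8  75. ] tool [-3.4 48.5 37.2]
padL edge [537.5 355.2 130. ] tool [-18.4  -7.4 -17.9]
padR [574.3 350.6 130. ] tool [ 18.7  -7.3 -17.7]
```

The clip came out tilted about 3° in the fingers: the rolls are centred, but the pin is 2.4 mm off and the jaws 5 mm off, because the arm drifted 3 mm while closing. I'll let it shut on the plate, recentre and pinch again more gently.

Request:
arm_command([
  {"translation": [0, 0, 0], "twist": 0, "gripper": 0.6},
  {"translation": [-0.1, 0, 0], "twist": 0, "gripper": 0.8},
  {"translation": [-0.2, 0.1, 0], "twist": 0, "gripper": 1},
  {"translation": [-0.3, 0.1, -0.1], "twist": 0, "gripper": 1},
  {"translation": [-0.3, 0.1, -0.1], "twist": 0, "gripper": 1},
], squeeze=20)

```text
clock: 3.83
eef_pos: [551.6, 344.9, 113.1]
tcp_rot: [3.141, -0.006, -0.121]
contact_force: [0.5, -0.1, -0.3]
opening: 0.999
```

```bash
python3 look.py w6 160 120 480 320 2.4; python3 -c "
from h import *
shift([551.7,344.5,109],-.122)"
```

```text
3.8833 [551.8 345.  113.2] [ 3.1412 -0.006  -0.1207]
clock 3.88 pos [551.8 345.  113.2] rot [ 3.141 -0.006 -0.121] open 1.003 F [-0.2  0.5 -0.3]
shift cm [-0.    0.05  0.42] twist 0.001
```

View pics/w6z.png

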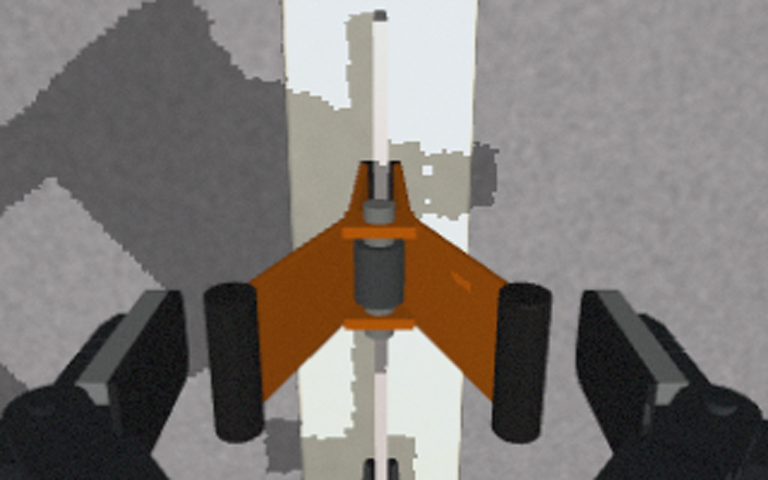

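The clip is upright again. It looks about 13 mm above its seat but is still clamped on the plate (rolls at (231,362) and (521,362), pin at (379,270), so it is symmetric). Now a slower pinch from here.

Request:
arm_command([
  {"translation": [0, 0, 0], "twist": 0, "gripper": 0.9},
  {"translation": [0, 0, 0], "twist": 0, "gripper": 0.8},
  {"translation": [0, 0, 0], "twist": 0, "gripper": 0.75},
  {"translation": [0, 0, 0], "twist": 0, "gripper": 0.7},
  {"translation": [0, 0, 0], "twist": 0, "gripper": 0.7},
])

```text
clock: 4.3
eef_pos: [551.7, 345.0, 113.0]
tcp_rot: [3.141, -0.006, -0.121]
contact_force: [0.4, -1.2, -0.3]
opening: 0.7
```

```bash
python3 -c "
from h import *
shift([551.7,344.5,113],-.122)";python3 look.py w7 160 120 480 320 2.4
```

```text
clock 4.30 pos [551.7 345.  113. ] rot [ 3.141 -0.006 -0.121] open 0.700 F [ 0.4 -1.2 -0.3]
shift cm [0.01 0.05 0.  ] twist 0.001
4.35 [551.7 345.  113. ] [ 3.1411 -0.0059 -0.1207]
```

View pics/w7z.png

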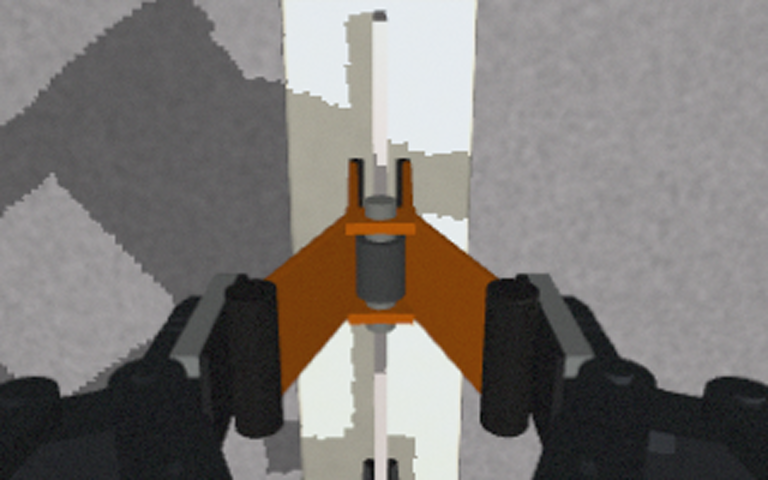

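The pinch stays symmetric with no drift (pin at (380,262), rolls at (256,358) and (510,358)), so I'll continue.

Request:
arm_command([
  {"translation": [0, 0, 0], "twist": 0, "gripper": 0.65},
  {"translation": [0, 0, 0], "twist": 0, "gripper": 0.6},
  {"translation": [0, 0, 0], "twist": 0, "gripper": 0.55},
  {"translation": [0, 0, 0], "twist": 0, "gripper": 0.5},
  {"translation": [0, 0, 0], "twist": 0, "gripper": 0.46},
])

```text
clock: 4.77
eef_pos: [551.7, 345.0, 113.0]
tcp_rot: [3.141, -0.006, -0.121]
contact_force: [-0.0, -0.4, -0.1]
opening: 0.461
```

Request:
arm_command([
  {"translation": [0, 0, 0], "twist": 0, "gripper": 0.44},
  {"translation": [0, 0, 0], "twist": 0, "gripper": 0.42},
  {"translation": [0, 0, 0], "twist": 0, "gripper": 0.35},
  {"translation": [0, 0, 0], "twist": 0, "gripper": 0.3},
  {"translation": [0, 0, 0], "twist": 0, "gripper": 0.3},
], squeeze=30)

```text
clock: 5.18
eef_pos: [552.0, 345.1, 114.0]
tcp_rot: [-3.142, -0.007, -0.121]
contact_force: [-2.0, -0.5, 7.3]
opening: 0.417
```

```bash
python3 -c "
from h import *
shift([551.7,344.5,113],-.122)";python3 look.py w8 160 120 480 320 2.4;python3 -c "
from h import *
i=grab_frame('side');cv2.imwrite('pics/s8.png',cv2.resize(i[220:400,220:400],None,fx=3.3,fy=3.3))"
```

```text
clock 5.18 pos [552.  345.1 114. ] rot [-3.142 -0.007 -0.121] open 0.417 F [-2.  -0.5  7.3]
shift cm [-0.02  0.07  0.1 ] twist 0.001
5.2333 [552.  345.2 114. ] [-3.1415 -0.0066 -0.1207]
```

View pics/w8z.png

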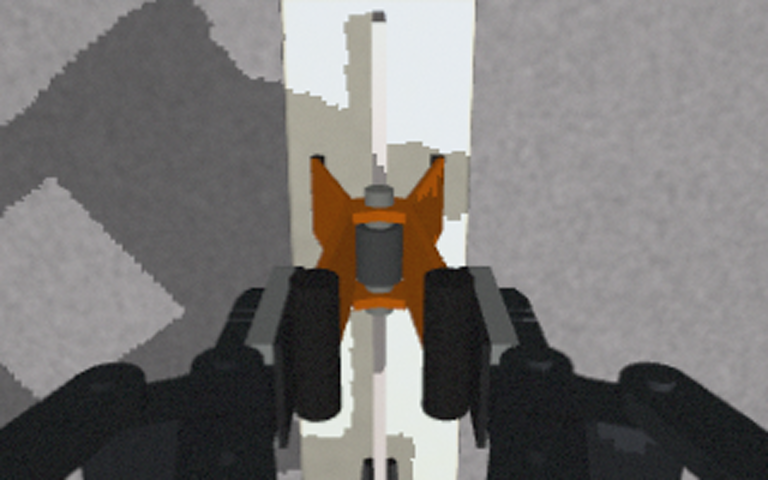

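View pics/s8.png

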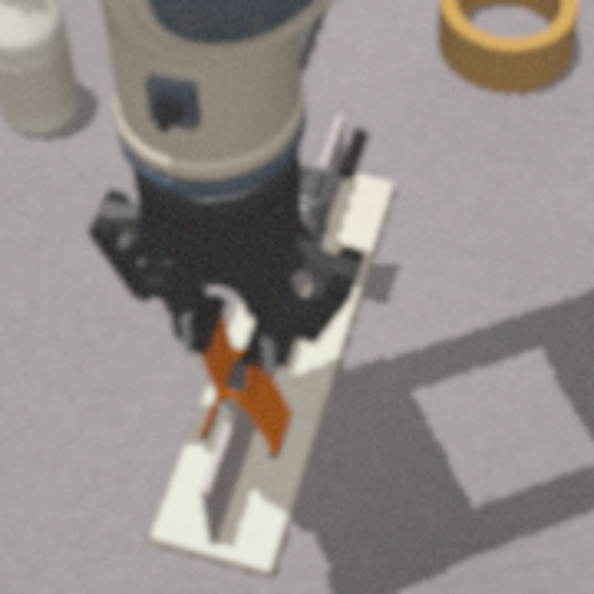

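Now nearly symmetric: rolls at (317,345) and (448,345), pin at (379,250), jaws at (317,158) and (438,158), jaws wide open. Lifting straight up.

Request:
arm_command([
  {"translation": [0, 0, -0.5], "twist": 0, "gripper": 0.3},
  {"translation": [0, 0, -2.0], "twist": 0, "gripper": 0.3},
  {"translation": [0, 0, -4.5], "twist": 0, "gripper": 0.3},
  {"translation": [0, 0, -7.5], "twist": 0, "gripper": 0.3},
  {"translation": [0, 0, -10.5], "twist": 0, "gripper": 0.3},
], squeeze=35)

```text
clock: 5.7
eef_pos: [550.8, 345.0, 219.8]
tcp_rot: [3.141, -0.006, -0.121]
contact_force: [0.7, 0.9, -0.0]
opening: 0.411
```

```bash
python3 -c "
from h import *
shift([551.7,344.5,255],-.122)";python3 look.py w9 160 120 480 320 2.4;python3 -c "
from h import *
i=grab_frame('side');cv2.imwrite('pics/s9.png',cv2.resize(i[160:400,200:420],None,fx=2.5,fy=2.5))"
```

```text
clock 5.70 pos [550.8 345.  219.8] rot [ 3.141 -0.006 -0.121] open 0.411 F [ 0.7  0.9 -0. ]
shift cm [ 0.11  0.04 -3.52] twist 0.001
5.75 [553.6 346.7 226.9] [-3.1366 -0.0127 -0.1207]
```

View pics/w9z.png

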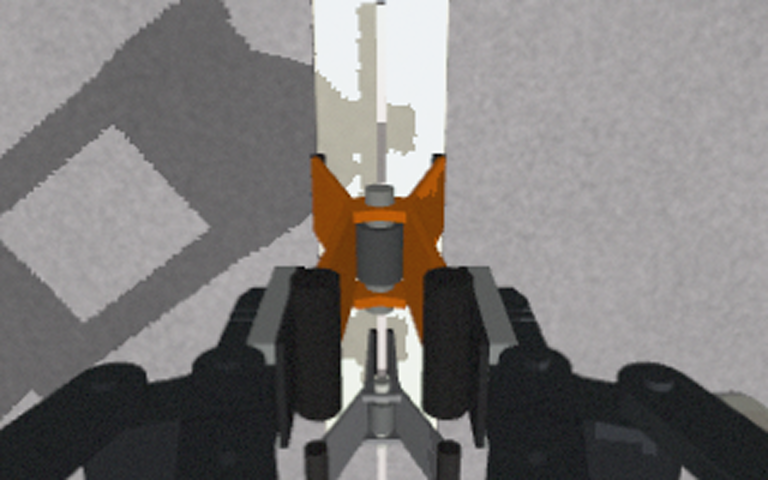

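View pics/s9.png

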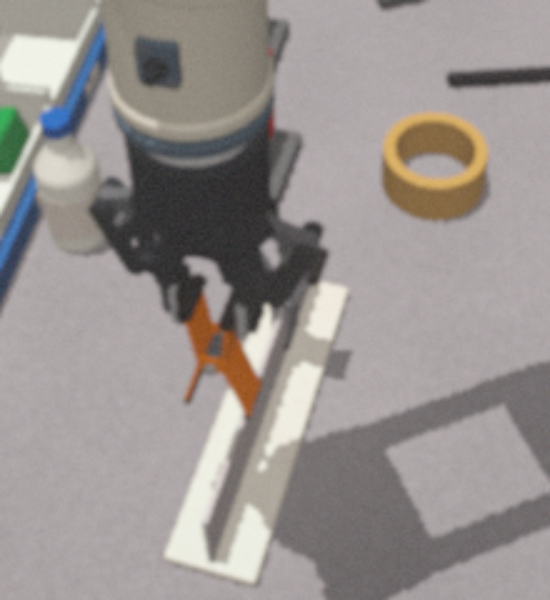

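The clip is lifted clear. Now the carry, at a safe height, to a spot just past the blue card where the wrist camera can see it.

```bash
python3 -c "
from h import *
grab_frame('side');grab_frame('side')
shift([637,-250,255],-.03)"
```

```text
clock 5.90 pos [551.7 345.4 220. ] rot [-3.14  -0.008 -0.121] open 0.407 F [-0.4 -0.1 -1. ]
shift cm [15.67 58.08 -3.45] twist -0.091
```

Request:
arm_command([
  {"translation": [0, 0.5, -1.5], "twist": 0, "gripper": 0.3},
  {"translation": [0.5, 2.0, -3.0], "twist": -0.01, "gripper": 0.3},
  {"translation": [1.3, 5.0, -3.5], "twist": -0.02, "gripper": 0.3},
  {"translation": [2.2, 8.0, -3.5], "twist": -0.03, "gripper": 0.3},
  {"translation": [3.1, 11.5, -3.5], "twist": -0.04, "gripper": 0.3},
])

```text
clock: 6.32
eef_pos: [567.7, 226.9, 253.8]
tcp_rot: [-3.141, -0.007, -0.079]
contact_force: [1.2, -0.2, 0.6]
opening: 0.41
```

```bash
python3 -c "
from h import *
shift([637,-250,255],-.03)"
```

```text
clock 6.32 pos [567.7 226.9 253.8] rot [-3.141 -0.007 -0.079] open 0.410 F [ 1.2 -0.2  0.6]
shift cm [10.66 47.   -0.07] twist -0.049
```

Request:
arm_command([
  {"translation": [0.8, 3.3, 0], "twist": -0.01, "gripper": 0.3},
  {"translation": [1.5, 6.6, 0], "twist": -0.02, "gripper": 0.3},
  {"translation": [2.2, 9.9, 0], "twist": -0.03, "gripper": 0.3},
  {"translation": [3.0, 13.2, 0], "twist": -0.04, "gripper": 0.3},
  {"translation": [3.7, 16.5, 0], "twist": -0.05, "gripper": 0.3},
])

```text
clock: 6.73
eef_pos: [590.7, 57.8, 252.2]
tcp_rot: [3.141, -0.004, -0.028]
contact_force: [0.4, -0.2, -2.0]
opening: 0.41
```

```bash
python3 -c "
from h import *
shift([637,-250,255],-.03)"
```

```text
clock 6.73 pos [590.7  57.8 252.2] rot [ 3.141 -0.004 -0.028] open 0.410 F [ 0.4 -0.2 -2. ]
shift cm [ 5.49 30.64 -0.25] twist 0.002
```

Request:
arm_command([
  {"translation": [0.6, 3.3, -0.1], "twist": 0, "gripper": 0.3},
  {"translation": [1.2, 6.6, -0.2], "twist": 0, "gripper": 0.3},
  {"translation": [1.8, 9.9, -0.2], "twist": 0, "gripper": 0.3},
  {"translation": [2.3, 13.0, -0.2], "twist": 0, "gripper": 0.3},
  {"translation": [2.9, 16.0, -0.2], "twist": 0, "gripper": 0.3},
])

```text
clock: 7.15
eef_pos: [614.2, -104.6, 252.5]
tcp_rot: [-3.141, -0.001, -0.029]
contact_force: [0.9, 0.4, -0.7]
opening: 0.409
```

```bash
python3 -c "
from h import *
shift([637,-250,255],-.03)"
```

```text
clock 7.15 pos [ 614.2 -104.6  252.5] rot [-3.141e+00 -1.000e-03 -2.900e-02] open 0.409 F [ 0.9  0.4 -0.7]
shift cm [ 2.7  14.46 -0.25] twist 0.001
```

Request:
arm_command([
  {"translation": [0.6, 3.3, -0.1], "twist": 0, "gripper": 0.3},
  {"translation": [1.2, 6.6, -0.2], "twist": 0, "gripper": 0.3},
  {"translation": [1.8, 9.6, -0.2], "twist": 0, "gripper": 0.3},
  {"translation": [2.4, 11.5, -0.2], "twist": 0, "gripper": 0.3},
  {"translation": [2.6, 12.0, -0.2], "twist": 0, "gripper": 0.3},
])

```text
clock: 7.57
eef_pos: [636.2, -228.5, 252.3]
tcp_rot: [-3.142, 0.001, -0.031]
contact_force: [0.5, 0.4, -0.6]
opening: 0.409
```

```bash
python3 -c "
from h import *
grab_frame('side')
shift([637,-250,255],-.03)"; python3 look.py w10 200 0 440 180 3.3
```

```text
clock 7.62 pos [ 636.3 -227.7  252.4] rot [-3.141e+00  1.000e-03 -3.100e-02] open 0.413 F [ 0.7 -1.5 -1. ]
shift cm [ 0.14  2.23 -0.26] twist -0.001
7.6667 [ 636.  -226.   252.6] [-3.1404e+00  1.6000e-03 -3.0200e-02]
```

View pics/w10.png

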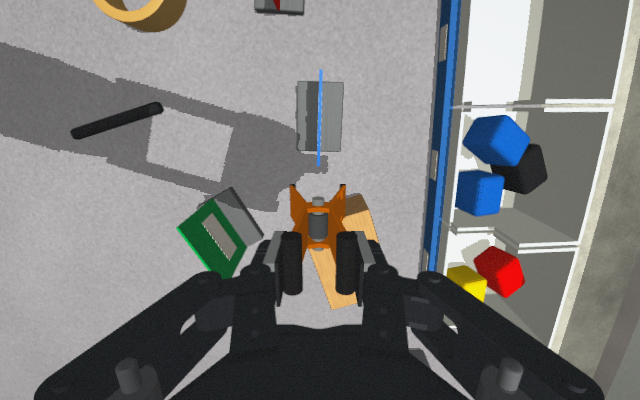

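View pics/w10z.png

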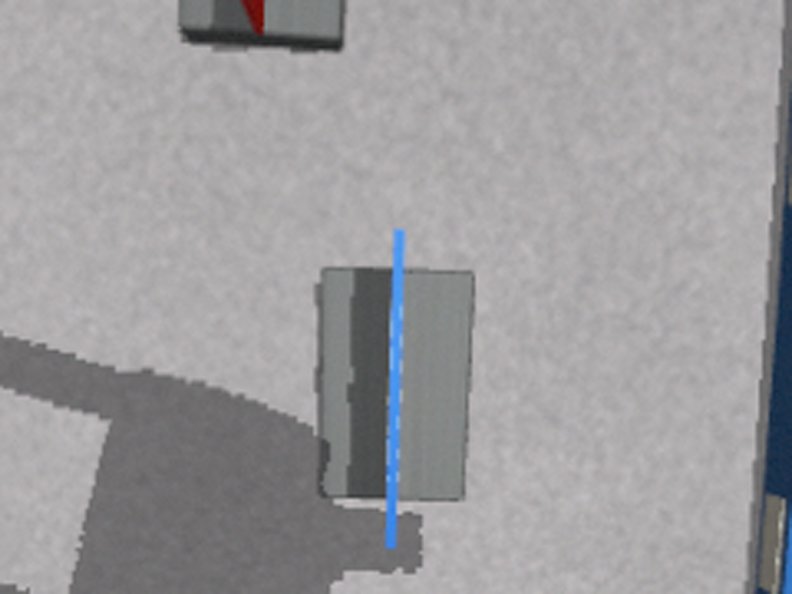

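The wrist view shows the card's top edge from (321,70) to (318,165), unobstructed. The clip is still squeezed open between the fingers, jaws at (292,186) and (343,186). Measuring.

```bash
cat > card.py <<'E'
from h import *
import sys
m=np.load(sys.argv[1]+'.npy',allow_pickle=True).item();im=cv2.imread(f'pics/{sys.argv[1]}.png')
x0,y0,x1,y1=map(int,sys.argv[2:6])
h=cv2.cvtColor(im,cv2.COLOR_BGR2HSV);k=cv2.inRange(h,(100,110,120),(125,255,255));q=np.zeros_like(k);q[y0:y1,x0:x1]=k[y0:y1,x0:x1]
n,l,st,_=cv2.connectedComponentsWithStats(q);i=1+np.argmax(st[1:,4]);ys,xs=np.where(l==i)
print('box',st[i])
vx,vy,cx,cy=cv2.fitLine(np.c_[xs,ys].astype(np.float32),cv2.DIST_L2,0,.01,.01).ravel()
f=lambda y:(cx+vx/vy*(y-cy),y)
e=[f(ys.min()-.5),f(ys.max()+.5)];print(np.round(e,1))
P=[onz(m,p,120) for p in e];d=P[0]-P[1];print([p.round(1) for p in P],'len',np.linalg.norm(d).round(1),'mid',((P[0]+P[1])/2).round(1),'yaw',np.arctan2(-d[0],d[1]))
np.save(sys.argv[1]+'_e.npy',e)
E
python3 card.py w10 300 60 340 180
```

```text
box [317  70   6  96 299]
[[320.5  69.5]
 [317.8 165.5]]
[array([ 641.2, -119.5,  120. ]), array([ 635.8, -209.1,  120. ])] len 89.8 mid [ 638.5 -164.3  120. ] yaw -0.060361699258530695
```

```bash
python3 look.py w11 220 160 420 310 4; python3 card.py w11 300 60 340 180; python3 -c "
from h import *
shift([638.5,-164.3,252],-.06)"
```

```text
7.7167 [ 636.  -224.9  252.9] [-3.1402e+00  1.5000e-03 -2.9300e-02]
box [317  72   6  96 317]
[[320.9  71.5]
 [318.1 167.5]]
[array([ 641.3, -119.4,  120. ]), array([ 635.8, -209.5,  120. ])] len 90.2 mid [ 638.5 -164.5  120. ] yaw -0.0609972778290283
clock 7.72 pos [ 636.  -224.9  252.9] rot [-3.14e+00  1.00e-03 -2.90e-02] open 0.414 F [-0.   0.5 -2.2]
shift cm [ 0.08 -6.06  0.1 ] twist 0.031
```

View pics/w11z.png

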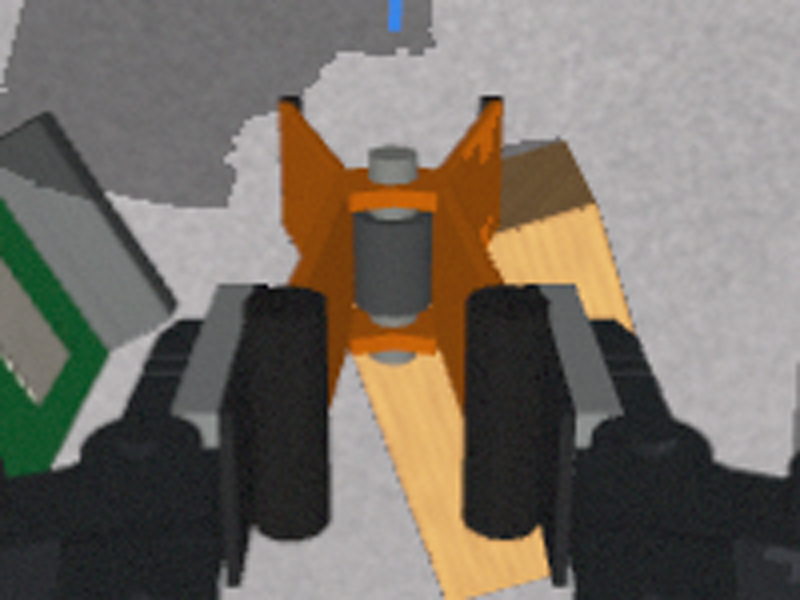

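Run:
```python
from h import *
m=np.load('w11.npy',allow_pickle=True).item();z=lambda p:(p[0]/4+220-.4,p[1]/4+160-.4)
R=Rn.from_euler('xyz',[-3.1402,.0015,-.0293]).as_matrix();t=np.array([636,-224.9,252.9])
def f(n,p,tz):
    o,d=ray(m,z(p));o=R.T@(o-t);d=R.T@d;X=o+d*(tz-o[2])/d[2];print(n,X.round(1));return X
for dz in (-4,0,4):
    a=f('rollL end',(289,295),-21+dz);b=f('rollR end',(507,295),-21+dz)
    f('rollL near',(290,530),-21+dz);f('rollR near',(499,530),-21+dz)
    c=f('pin far cap',(393,150),29+dz); c2=f('pin cap near',(394,356),29+dz)
    d=f('jawL',(290,102),80+dz);e=f('jawR',(490,102),80+dz)
    print('rollgap',(b-a)[0].round(1),'jawgap',(e-d)[0].round(1),'mids x',((a+b)/2)[0].round(1),c[0].round(1),((d+e)/2)[0].round(1))
```

```text
rollL end [-12.2 -15.9 -25. ]
rollR end [ 13.1 -15.9 -25. ]
rollL near [-13.1  16.2 -25. ]
rollR near [ 13.   16.3 -25. ]
pin far cap [ -0.3 -17.8  25. ]
pin cap near [-0.3 18.5 25. ]
jawL [-21.5 -12.1  76. ]
jawR [ 19.3 -12.   76. ]
rollgap 25.3 jawgap 40.8 mids x 0.4 -0.3 -1.1
rollL end [-12.7 -14.  -21. ]
rollR end [ 13.5 -14.  -21. ]
rollL near [-13.6  19.2 -21. ]
rollR near [ 13.4  19.2 -21. ]
pin far cap [ -0.3 -16.6  29. ]
pin cap near [-0.3 20.6 29. ]
jawL [-21.9 -11.   80. ]
jawR [ 19.6 -11.   80. ]
rollgap 26.2 jawgap 41.5 mids x 0.4 -0.3 -1.1
rollL end [-13.1 -12.2 -17. ]
rollR end [ 13.9 -12.1 -17. ]
rollL near [-14.   22.1 -17. ]
rollR near [ 13.8  22.1 -17. ]
pin far cap [ -0.4 -15.3  33. ]
pin cap near [-0.3 22.7 33. ]
jawL [-22.3 -10.   84. ]
jawR [20.  -9.9 84. ]
rollgap 27.0 jawgap 42.3 mids x 0.4 -0.4 -1.2
```

Request:
arm_command([
  {"translation": [0.1, -1.5, 0], "twist": 0.01, "gripper": 0.3},
  {"translation": [0.2, -4.0, 0.5], "twist": 0.02, "gripper": 0.3},
  {"translation": [0.2, -5.6, 1.0], "twist": 0.031, "gripper": 0.3},
  {"translation": [0.2, -6.2, 1.3], "twist": 0.031, "gripper": 0.3},
  {"translation": [0.2, -6.2, 1.3], "twist": 0.031, "gripper": 0.3},
])

```text
clock: 8.13
eef_pos: [639.1, -160.3, 239.1]
tcp_rot: [-3.139, 0.003, -0.057]
contact_force: [-0.2, 0.3, -1.8]
opening: 0.406
```

```bash
python3 look.py w12 220 160 420 310 4;python3 - <<'E'
from h import *
for n,(x0,y0,x1,y1) in dict(side=(240,60,400,220),top=(300,110,460,230)).items():
    i=grab_frame(n);cv2.imwrite(f'pics/{n}12.png',i);cv2.imwrite(f'pics/{n}12z.png',cv2.resize(i[y0:y1,x0:x1],None,fx=4.5 if n=='top' else 3.7,fy=4.5 if n=='top' else 3.7,interpolation=cv2.INTER_CUBIC))
shift([639.4,-162.4,240],-.06)
E
```

```text
8.1833 [ 639.4 -161.6  239.6] [-3.1402e+00  2.5000e-03 -5.7600e-02]
clock 8.28 pos [ 639.8 -163.1  240.2] rot [-3.141e+00  1.000e-03 -6.000e-02] open 0.407 F [-0.2 -1.1 -0.2]
shift cm [-0.04 -0.07  0.02] twist 0.0
```

View pics/side12z.png

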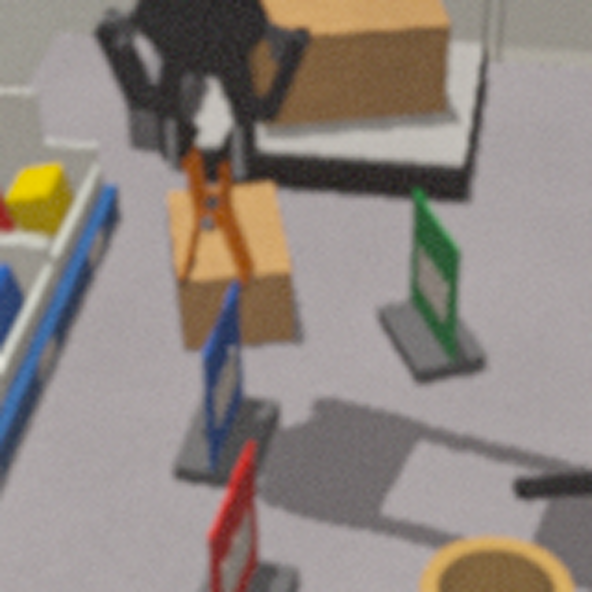

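View pics/top12z.png

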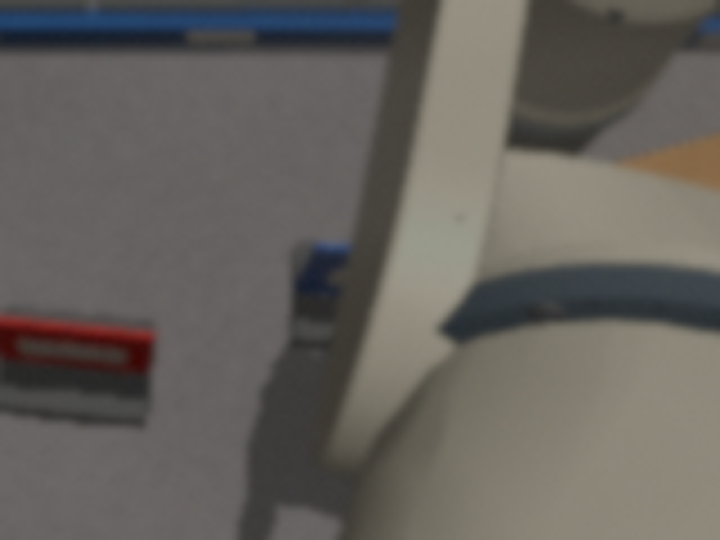

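View pics/w12.png

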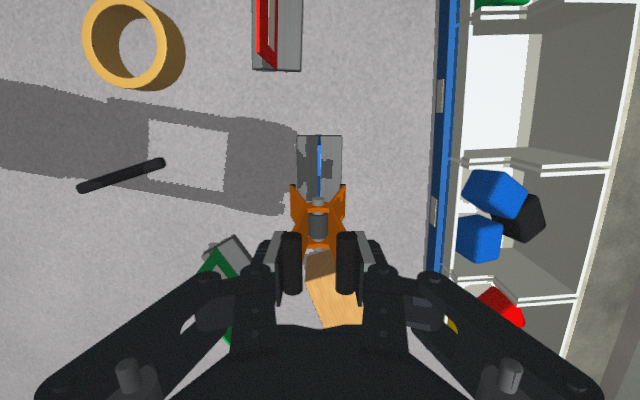

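```bash
python3 - <<'E'
from h import *
W=np.load('w12.npy',allow_pickle=True).item();S=camera_model('side')
t1=np.array([639.4,-161.6,239.6]);R1=Rn.from_euler('xyz',[-3.1402,.0025,-.0576]).as_matrix()
t2=np.array([639.6,-162.4,239.9]);R2=Rn.from_euler('xyz',[-3.1405,.002,-.059]).as_matrix()
zs=lambda p:(p[0]/3.7+240-.4,p[1]/3.7+60-.4)
zw=lambda p:(p[0]/4+220-.4,p[1]/4+160-.4)
def tl(r,R,t): return R.T@(r[0]-t),R.T@r[1]
for n,w,s in [('jaw +x',(490,102),(187,272)),('jaw -x',(290,102),(247,276)),('pin',(393,165),(208,224))]:
    x,e=tri([tl(ray(W,zw(w)),R1,t1),tl(ray(S,zs(s)),R2,t2)]);print(n,x.round(1),np.round(e,1))
E
cp pics/w12z.png pics/w12zz.png
```

```text
jaw +x [ 17.6 -14.9  73.6] [1. 1.]
jaw -x [-23.4 -14.8  71.9] [1.9 1.9]
pin [ -0.7 -15.4  32.5] [0.1 0.1]
```

View pics/w12zz.png

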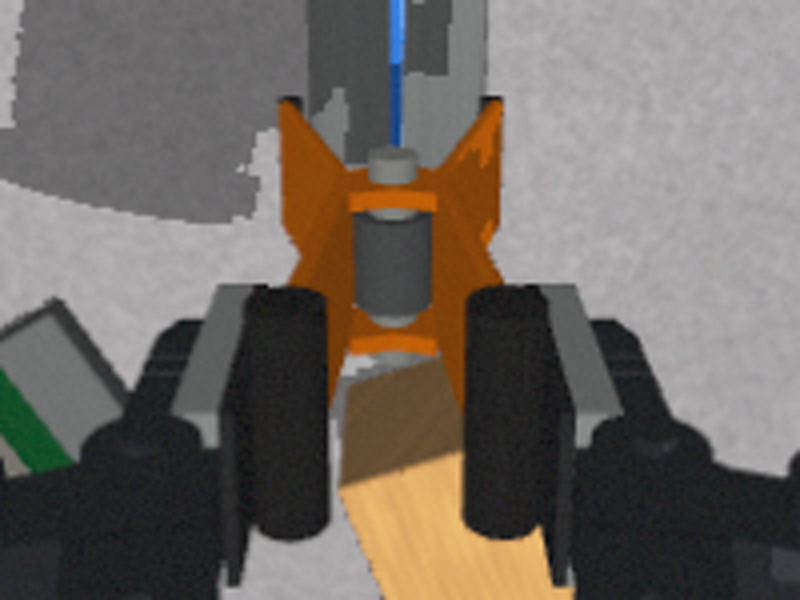

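```bash
python3 card.py w12 300 130 340 200; python3 -c "
from h import *
grab_frame('side')
shift([639.5,-161.9,178.5],-.06)"
```

```text
box [317 145   4  51 165]
[[318.5 144.5]
 [318.5 195.5]]
[array([ 641. , -119.1,  120. ]), array([ 638.1, -169. ,  120. ])] len 50.0 mid [ 639.6 -144.1  120. ] yaw -0.05791027897382248
clock 8.33 pos [ 639.9 -163.5  240.3] rot [-3.141e+00  1.000e-03 -6.000e-02] open 0.408 F [ 0.1 -0.2 -0.5]
shift cm [-0.04 -0.15  6.18] twist -0.0
```

Request:
arm_command([
  {"translation": [-0.05, -0.15, 0.8], "twist": 0, "gripper": 0.3},
  {"translation": [-0.05, -0.15, 2.0], "twist": 0, "gripper": 0.3},
  {"translation": [-0.05, -0.15, 3.2], "twist": 0, "gripper": 0.3},
  {"translation": [-0.05, -0.15, 4.0], "twist": 0, "gripper": 0.3},
  {"translation": [-0.05, -0.15, 4.0], "twist": 0, "gripper": 0.3},
])

```text
clock: 8.75
eef_pos: [637.8, -161.8, 197.1]
tcp_rot: [-3.14, 0.005, -0.06]
contact_force: [-1.3, 0.2, -0.6]
opening: 0.409
```

```bash
python3 -c "
from h import *
grab_frame('side')
shift([639.5,-161.9,178.5],-.06)";python3 look.py w13 220 140 420 290 4
```

```text
clock 8.80 pos [ 638.4 -161.9  198.4] rot [-3.14   0.004 -0.06 ] open 0.410 F [-0.1  1.1 -0.8]
shift cm [ 0.11 -0.    1.99] twist -0.0
8.85 [ 639.1 -162.   199.4] [-3.1404e+00  2.5000e-03 -6.0300e-02]
```

View pics/w13z.png

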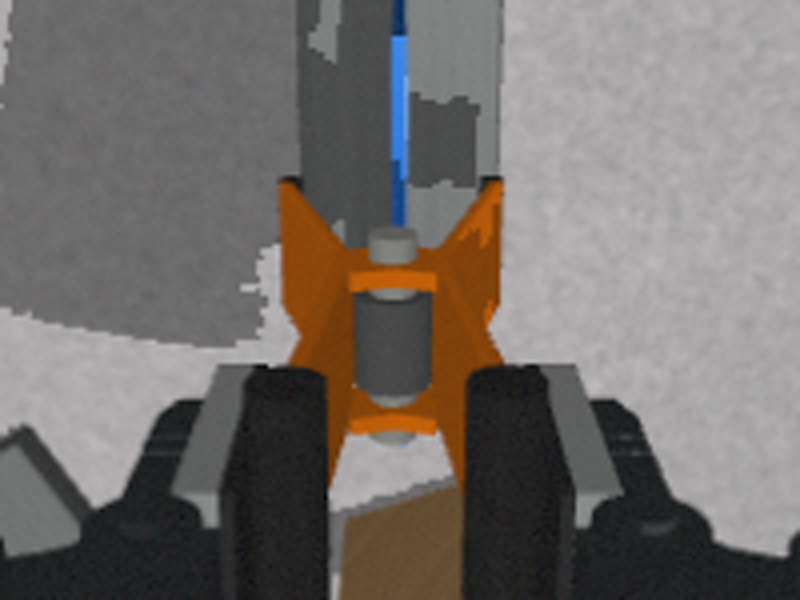

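Request:
arm_command([
  {"translation": [0.05, 0, 0.7], "twist": 0, "gripper": 0.3},
  {"translation": [0.1, 0, 1.4], "twist": 0, "gripper": 0.3},
  {"translation": [0.1, 0, 2.1], "twist": 0, "gripper": 0.3},
  {"translation": [0.1, 0, 2.1], "twist": 0, "gripper": 0.3},
  {"translation": [0.1, 0, 2.1], "twist": 0, "gripper": 0.3},
])

```text
clock: 9.27
eef_pos: [639.6, -161.9, 177.7]
tcp_rot: [-3.14, 0.004, -0.06]
contact_force: [-0.0, 1.0, -1.8]
opening: 0.408
```

```bash
python3 - <<'E'
from h import *
i=grab_frame('side');i=grab_frame('side');cv2.imwrite('pics/side14.png',i);cv2.imwrite('pics/side14z.png',cv2.resize(i[90:190,250:350],None,fx=6,fy=6,interpolation=cv2.INTER_CUBIC))
shift([640,-161.9,178.5],-.06)
E
python3 look.py w14 220 140 420 290 4
```

```text
clock 9.37 pos [ 640.1 -162.   178.5] rot [-3.14e+00  2.00e-03 -6.00e-02] open 0.407 F [ 0.2 -0.  -0. ]
shift cm [-0.01 -0.01  0.  ] twist -0.0
9.4167 [ 640.2 -162.   178.7] [-3.1405e+00  2.0000e-03 -6.0200e-02]
```

View pics/side14z.png

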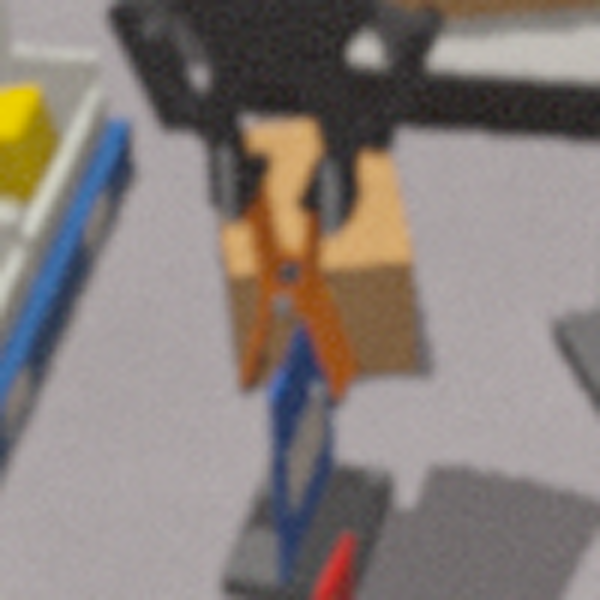

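View pics/w14z.png

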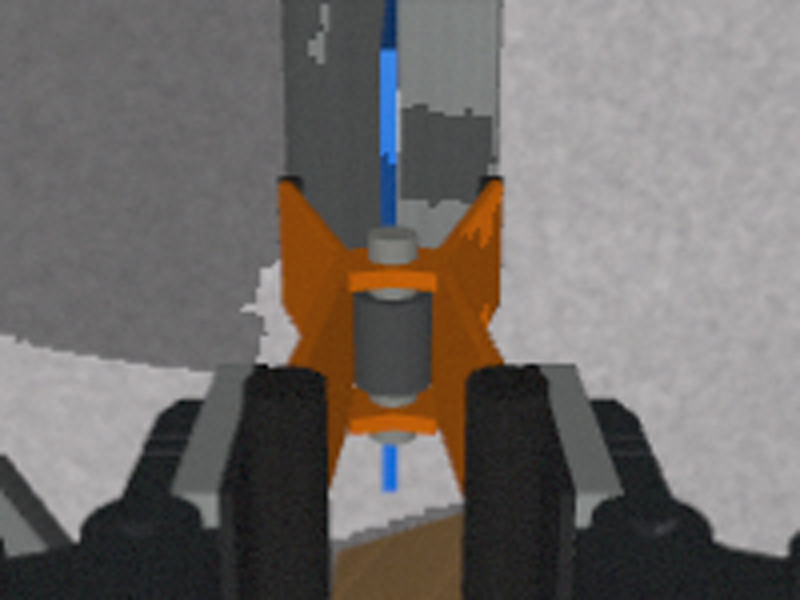

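```bash
python3 card.py w14 300 100 340 270
python3 - <<'E'
from h import *
S=camera_model('side');R=Rn.from_euler('xyz',[-3.1405,.002,-.06]).as_matrix();t=np.array([640.1,-162,178.5])
g=lambda X:((proj(S,X)-[250,90]+.4)*6).round(0)
for tz in (76,79,81,84):
    print(tz,'jaw bottoms +y end',[g(R@np.array([x,-11.5,tz+2.5])+t)[0] for x in (18.9,-21.1)],'pin end',g(R@np.array([-.5,-16,tz-51])+t)[0])
print('card corner +y',g([641.2,-119.5,120]),'-y',g([635.8,-209.3,120]))
E
```

```text
box [315 152   4  44 174]
[[316.5 151.5]
 [316.6 195.5]]
[array([ 641.2, -118.9,  120. ]), array([ 639.1, -152.3,  120. ])] len 33.4 mid [ 640.1 -135.6  120. ] yaw -0.060930884552314934
76 jaw bottoms +y end [array([248., 383.]), array([337., 394.])] pin end [282. 293.]
79 jaw bottoms +y end [array([249., 388.]), array([338., 400.])] pin end [282. 299.]
81 jaw bottoms +y end [array([249., 392.]), array([338., 403.])] pin end [283. 303.]
84 jaw bottoms +y end [array([249., 398.]), array([338., 409.])] pin end [283. 309.]
card corner +y [[272. 395.]] -y [[325. 273.]]
```

View pics/side14.png

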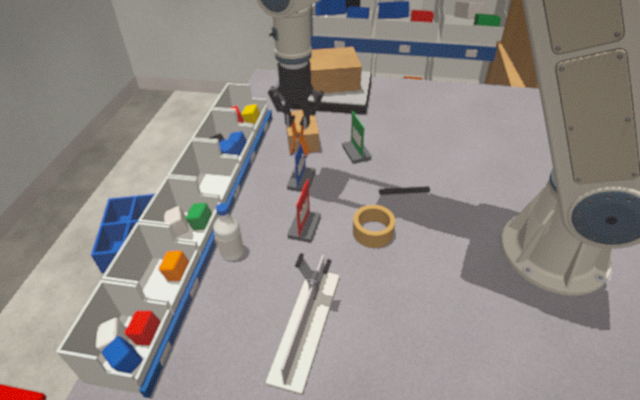

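Run:
```python
from rig import job,sense
s=sense();print(s['eef_pos'].round(1),s['tcp_rot'].round(4),s['opening'],s['contact_force'].round(1),abs(s['qvel']).max())
print(job.sign_off())
```

```text
[ 640.2 -162.   178.7] [-3.1405e+00  2.0000e-03 -6.0200e-02] 0.40887744211311805 [ 0.2 -0.3  0.2] 0.0018377425290143873
the job is handed in; nothing more can be done
None
```

The orange clip is off the rail and held squeezed wide open astride the middle of the blue card's top edge. I handed the job in at about 9.4 s, still gripping it.

**Re-pinch:** the first pinch left the clip about 3° askew in the fingers. I let it shut on the plate again, recentred and pinched more slowly. The remaining tilt is about 1°.

**Last checks:**
- **Centring across the card:** the card edge runs within about 1 mm of midway between the jaws, leaving roughly 16 mm of clearance on each side.
- **Squareness:** the clip is parallel to the card; both yaws are about −0.06 rad.
- **Centring along the edge:** the clip sits within about 1–2 mm of the middle.
- **Depth:** the jaw tips reach about 24–25 mm below the edge. My height estimates disagreed by a few mm: one rough early side-view measurement gave about 7 mm less, which would be near 17 mm. The final side view, the pin measurement and the seated height all agreed on 24–25 mm, so I used that.
- **Contact and grip:** contact force was about zero, the arm was still, and the gripper opening was 0.41, meaning the clip is at its stop.
- **Other objects:** the blue card's edge measured in the same place before and after. In the last side view nothing else looked disturbed.

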